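# Lock a slide carrier with its R-clip

## Task

Secure the slide box for transport: swing the hold-down bar fully down over the box so that its fork straddles the steel post, then pick up the R-clip and push its straight leg through the cross hole in the post until the bow springs over the post. Leave the clip in place with the bar down, let go of it, and do not disturb the timer, the marker or the cotton jar.

Things in the scene. Friction and masses are not known exactly. Their poses are not given: they have to be found in the camera images.
- carrier: Fixed carrier: grey base plate 170 (x) x 130 (y) x 12 mm, origin at the centre of its underside on the table, z up. A closed slide box (96 along x, 205 along y, top 49 mm above the table) is fixed on it. An upright round steel post, 20 mm diameter, stands at x = -66 mm, y = 0; its top is 79 mm above the table.
- hole (a point): Centre of the cross hole in the post, 62 mm above the table; axes as the carrier's. The hole runs level along the carrier's y axis, right through the post, about 7.5 mm wide and 8 mm high inside, with flared mouths at both ends; the clip may enter from either end.
- bar (a joint): Angle in rad of the aluminium hold-down bar: 0 = level, fully down on its stop; positive = raised. It is 24 mm wide and 6 mm thick and ends in a fork 44 mm wide whose tines pass either side of the post. When level its top is 56 mm above the table. The hinge is stiff (0.16 N m), so the bar stays where it is left.
- bar_hinge (a point): Middle of the bar's hinge axis, at carrier x = +66 mm, y = 0, 53 mm above the table; axes as the carrier's (hinge axis = y). From here the bar reaches 147 mm to the fork's end, towards carrier -x when level.
- bar_push (a point): Point on the middle of the bar's upper face, 105 mm from the hinge axis; moves with the bar. Its x axis runs along the bar towards the hinge, z is normal to the upper face.
- clip: Loose R-clip, 0.06 kg, lying flat on the table. Black moulded grip 26 (x) x 28 (y) x 14 (z) mm, held across its 28 mm width; origin at the centre of the grip's underside, z up. A straight steel leg of 5 mm wire leaves the grip along +x at y = 0, its axis 3 mm above the underside, and ends 87.5 mm from the origin. The sprung bow lies beside it on the +y side.
- clip_seat (a point): Point on the clip's leg axis, 31 mm ahead of the clip's origin, which lies at the middle of the cross hole when the clip is on; axes as the clip's.
- leg_tip (a point): End of the clip's straight leg; axes as the clip's.
- bow (a joint): Opening in rad of the clip's sprung bow (5 mm wire, level with the leg): 0 = relaxed. In the clip's frame it bulges to y = 15 mm near x = 32, narrows to y = 7 near x = 51 (waist), flares to y = 18.5 at its end, x = 67. Pushing the waist past the post takes about 3 to 8 N along the leg and opens it up to 0.1; then the post sits in the bulge and it springs back to 0.
- timer: Bystander: white timer 62 x 62 x 20 mm lying on the table; origin at the centre of its underside.
- marker: Bystander: black marker pen 131 mm long along its y axis, 14 mm thick, lying on the table.
- cotton_jar: Bystander: clear jar with lid, 74 mm diameter, 107 mm tall, standing behind the carrier; origin at the centre of its underside.

How it is judged:
On the way, in this order (a step that is already met when the one before it is completed fails the run):
1. the hold-down bar is fully down, with the clip not yet in the post (value of joint bar below 0.04 rad and distance between clip_seat and hole above 0.05 m), for 0.2 s.
2. the clip is on: the post lies in its bulge and the bow has sprung back (distance between clip_seat and hole below 0.011 m and value of joint bow below 0.03 rad), for 0.2 s.
At the end, for the whole second after the job is handed in: The bar is down (within 0.05 rad of level); the clip's leg is through the cross hole along its axis (within 0.3 rad), the seat point of the leg within 11 mm of the hole's centre, the bow sprung back (under 0.03 rad), and the clip is released and at rest (all of step 2 and value of joint bar below 0.05 rad and angle between the x axis of clip and the y axis of carrier, either way round below 0.3 rad and linear speed of clip below 0.02 m/s and contact force between the fingers and clip below 0.05 N); the robot touches nothing.
It fails at once if the timer, the marker or the cotton jar is moved by more than 30 mm, or the jar tipped (distance of any of timer, marker, cotton_jar from where it was at the start of the episode above 0.03 m or angle between cotton_jar's own z axis and vertical above 0.5 rad).
It also fails if it takes over 51 s, if anything falls off the work surface, if the arm or the gripper's body presses on something with over 40 N, if the wrist force passes 120 N, or if a joint passes its speed limit or range.

## Robot

A 7-joint arm with a two-finger parallel gripper is mounted at the origin on a cart in front of the work surface, level with it; the furniture and walls round the work are solid. World frame = base frame: x ahead of the robot, y to its left, z up, the work surface at z = 0. Lengths are in m, angles in rad, forces in N, time in s.
With the tool pointing down it reaches from about 0.4 to 0.85 m from the base axis. Payload 10.4 kg.
Tool frame: the origin (TCP) lies at the very end of the fingers, on their centre line; the grasp point (between the pads) lies 19 mm behind it; z points along the fingers, y is the line along which they close (so a half turn about z gives the same grasp; the last joint's range is limited). The gripper opens to 87 mm and grips with 3 to 60 N. Pads are 19 mm wide; open, the fingers measure 117 mm over their backs; the gripper's body (75 mm by 190 mm) begins 51 mm behind the grasp point.
Start: joints at [1.214, 0.332, -0.065, 1.46, 0.022, 1.35, -0.088], TCP at [0.205, -0.591, 0.194] pointing down, gripper open.
Joint ranges: [-2.6, 2.6], [-0.5, 2.12], [-1.47, 1.34], [0.16, 2.42], [-1.27, 4.41], [0.06, 2.06], [-2.6, 2.6]. Speed limits (rad/s): [2.22, 2.22, 2.79, 2.79, 3.14, 3.14, 3.14].

## Interface

Orientations are given as a unit quaternion [w, x, y, z].
In Python, from bench import arm gives the robot as it stands.
- The arm moves only by the tool apply_moves, never from a script. Its argument "steps" is a list of rows, each an object with "linear": the shift along the tool's x, y, z as a fraction of full scale, a list of three; "rot": the turn, a rotation vector about the tool's x, y, z as a fraction of full scale, a list of three. A call has exactly 8 rows; each row shifts and turns the commanded pose from where the row before left it, along the tool's axes as they then stand; what a row does not reach is not made up. Full scale, the value 1, is 75 mm for a shift and 45 degrees for a turn. A row lasts 1/10 s, in which the tool goes at most 50 mm and 8.59 degrees, less where a joint would pass 70% of its speed; a pose out of reach is approached as far as the arm can. A call with a number of a shift or a turn outside -1 to 1 is refused whole. A call with a gripper value outside its range is refused whole. "gripper" is the closure, from -1 (fully open) to 1 (shut), set as the call begins (left out, the last holds). The fingers move at their own pace and stop on an object; the grip force is fixed at half the most. Time passes only in rows, so rows that do not move let the fingers close, or fill a call up. It gives the time, the measured TCP pose, the force, the opening and the grip force at its end, in the units of the state.
- arm.read_state(): the state, without advancing time (a new reading comes with each control period).
- arm.grab_frame(name): name is "scene" or "side" or "wrist"; returns (picture, depth): 420x560x3 uint8, red, green, blue; 420x560 float32, m along the optical axis (not along the pixel's ray), 0 where there is no reading.
- arm.camera_params(name): a dict with "mtx" (3x3 intrinsics, pixels), "position" and "attitude" of the camera in the world; the wrist camera has in their place "T_tool_cam" (4x4, takes a point from camera to tool coordinates, whose origin is the TCP and whose axes are the flange's). Camera axes: x right, y up, looking along -z (the intrinsics and any distortion apply to the point x, -y, -z); pixel columns grow to the right and rows downward; lengths in m; the calibration is good to about 2 mm. A picture is of the moment at which its call begins: read the wrist's pose just before it. camera_params takes no time and is no camera call.
- arm.finish_job(): hands the job in; it is judged then, once.
The state is a dict: "t": time; "joint_pos": joint angles; "joint_velocities": joint speeds; "tau": joint torques, N m; "tcp_pos": TCP position; "ee_rot": TCP orientation; "ft_force": force on the tool from outside, world axes, zero at the start; "ft_torque": the same for the moment, N m; "width": opening from 0.0 (shut) to 1.0 (fully open); "finger_force": force on a finger pad.
Only numpy, scipy, OpenCV 4.12 (cv2) and the standard library are available. Lean on these libraries where they do the work, as an engineer would, in place of code of your own. Each camera call takes 0.05 s, during which the arm holds its last target. There are 200 camera calls.

## Working session

There is one attempt and no reset: what is moved stays moved. The work goes in short steps, Python scripts to look and compute and a tool call to move; the robot and the scene stay as the last step left them, time stands still between calls to the robot, and variables do not carry over. Pictures are saved under pics/ and viewed, at most 10 in all, crops included, and the job is handed in when it is done.

Besides the shell and the picture viewer there is one more tool, called after ">>>" as name(argument=value, ...), one argument or row to a line, values as JSON. apply_moves: Moves the arm, as the interface text tells. Shift numbers are shares of 75 mm and turn numbers shares of 45 degrees, none past 1 either way. Its arguments: {"type":"object","properties":{"steps":{"type":"array"},"gripper":{"type":"number"}},"required":["steps"]}

```bash
mkdir -p pics
cat > h.py <<'E'
import numpy as np, cv2
from bench import arm
from scipy.spatial.transform import Rotation as R
def q2R(q): return R.from_quat([q[1],q[2],q[3],q[0]]).as_matrix()
def snap(n,f):
    s=arm.read_state(); im,d=arm.grab_frame(n); cv2.imwrite(f'pics/{f}.png',im[:,:,::-1]); 
    p=arm.camera_params(n); 
    if n=='wrist':
        T=np.array(p['T_tool_cam']); W=np.eye(4); W[:3,:3]=q2R(s['ee_rot']); W[:3,3]=s['tcp_pos']; T=W@T
    else:
        T=np.eye(4); T[:3,:3]=q2R(p['attitude']); T[:3,3]=p['position']
    np.savez(f'pics/{f}.npz',im=im,d=d,K=np.array(p['mtx']),T=T)
    return im,d
def px(f,u,v,z=None,depth=None):
    D=np.load(f'pics/{f}.npz'); K,T,d=D['K'],D['T'],D['d']
    r=np.array([(u-K[0,2])/K[0,0],-(v-K[1,2])/K[1,1],-1.])
    if z is not None:
        w=T[:3,:3]@r; return T[:3,3]+w*(z-T[2,3])/w[2]
    k=d[int(v),int(u)] if depth is None else depth
    return T[:3,3]+T[:3,:3]@(r*k)
def proj(f,p):
    D=np.load(f'pics/{f}.npz'); K,T=D['K'],D['T']
    c=T[:3,:3].T@(np.array(p)-T[:3,3]); c=c/-c[2]
    return K[0,0]*c[0]+K[0,2],-K[1,1]*c[1]+K[1,2]
E
python3 - <<'E'
from h import *
for n in ['scene','side']: snap(n,n+'0'); p=arm.camera_params(n); print(p)
s=arm.read_state(); print(s); print(arm.camera_params('wrist')); print(q2R(s['ee_rot']))
E
```

```text
{'mtx': array([[478.91952786,   0.        , 283.08251039],
       [  0.        , 478.91952786, 216.23936824],
       [  0.        ,   0.        ,   1.        ]]), 'position': array([-0.09652363,  0.13426327,  0.52813608]), 'attitude': array([-0.48209381, -0.26705647,  0.4169246 ,  0.7228003 ])}
{'mtx': array([[529.93149788,   0.        , 275.60589044],
       [  0.        , 529.93149788, 212.16829314],
       [  0.        ,   0.        ,   1.        ]]), 'position': array([ 0.19954261, -0.98177488,  0.55435931]), 'attitude': array([ 0.84097263,  0.49979143, -0.10865043, -0.17654645])}
{'t': 0.1, 'joint_pos': array([ 1.21441669,  0.33281181, -0.06468999,  1.46086167,  0.02161465,
        1.34986924, -0.08849225]), 'joint_velocities': array([ 1.31389362e-03, -8.65992743e-04,  2.66973963e-05, -2.93984278e-03,
       -1.55604516e-03,  1.32851590e-03,  6.46872369e-04]), 'tau': array([ 1.11663845e-03, -6.24551654e+01,  2.45464541e-02, -3.90719533e+01,
       -6.13100454e-02,  3.66160506e-02,  6.89804710e-05]), 'tcp_pos': array([ 0.2046226 , -0.59015843,  0.19312946]), 'ee_rot': array([-6.1
[... 209 characters left out ...]
width': 0.9996255555296689}
{'mtx': array([[348.05194017,   0.        , 278.53262078],
       [  0.        , 348.05194017, 212.81921886],
       [  0.        ,   0.        ,   1.        ]]), 'T_tool_cam': array([[-8.53354954e-04,  9.60405719e-01,  2.78603890e-01,
         7.63424295e-02],
       [ 9.99999474e-01,  6.61008025e-04,  7.84334412e-04,
         2.19418628e-03],
       [ 5.69119848e-04,  2.78604413e-01, -9.60405777e-01,
        -1.90853290e-01],
       [ 0.00000000e+00,  0.00000000e+00,  0.00000000e+00,
         1.00000000e+00]])}
[[ 9.44803989e-01  3.27635761e-01 -4.79249773e-04]
 [ 3.27636104e-01 -9.44803281e-01  1.15907811e-03]
 [-7.30413203e-05 -1.25212115e-03 -9.99999213e-01]]
```

View pics/scene0.png

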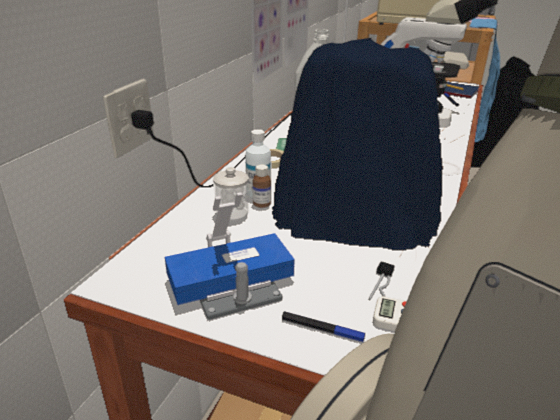

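View pics/side0.png

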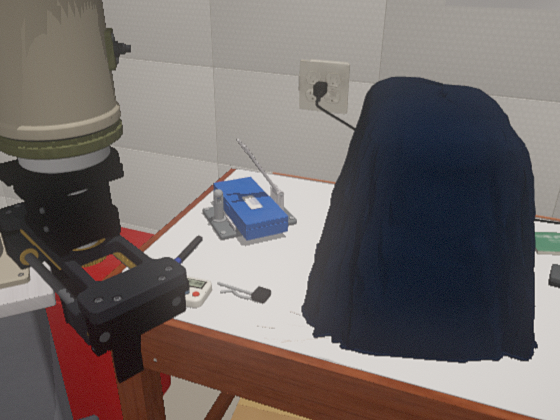

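The scene view shows the carrier and box with the post top at about (242,265), the bar raised, the jar behind at (231,185), the clip grip at (385,268), the timer at (388,312) and the marker at (323,326). The side view shows the post top at (218,193), the raised fork end at (238,141), and the clip grip at (261,294) with its leg pointing left to (218,284). I'll enlarge both.

Run:
```python
from h import *
a=cv2.imread('pics/scene0.png')[150:350,150:430]; b=cv2.imread('pics/side0.png')[130:310,170:310]
cv2.imwrite('pics/c1.png',cv2.resize(a,None,fx=2.8,fy=2.8,interpolation=cv2.INTER_CUBIC))
cv2.imwrite('pics/c2.png',cv2.resize(b,None,fx=3.3,fy=3.3,interpolation=cv2.INTER_CUBIC))
for f,u,v in [('scene0',242,265),('side0',218,193),('scene0',385,268),('side0',261,294),('side0',220,284),('scene0',388,312),('scene0',323,326),('scene0',231,190),('side0',239,142),('side0',285,192),('scene0',238,180),('side0',420,110),('side0',330,330),('scene0',283,225)]:
    print(f,u,v,px(f,u,v).round(3))
```

```text
scene0 242 265 [ 0.482 -0.051  0.081]
side0 218 193 [ 0.484 -0.061  0.078]
scene0 385 268 [ 0.462 -0.311  0.016]
side0 261 294 [ 0.469 -0.323  0.013]
side0 220 284 [ 0.42  -0.254  0.002]
scene0 388 312 [ 0.36  -0.248  0.018]
scene0 323 326 [ 0.377 -0.143  0.012]
scene0 231 190 [ 0.741 -0.116  0.074]
side0 239 142 [ 0.541 -0.038  0.171]
side0 285 192 [ 0.68   0.037 -0.002]
scene0 238 180 [ 0.748 -0.133  0.09 ]
side0 420 110 [ 0.657 -0.431  0.338]
side0 330 330 [ 0.53  -0.449  0.015]
scene0 283 225 [ 0.67  -0.202  0.012]
```

View pics/c1.png

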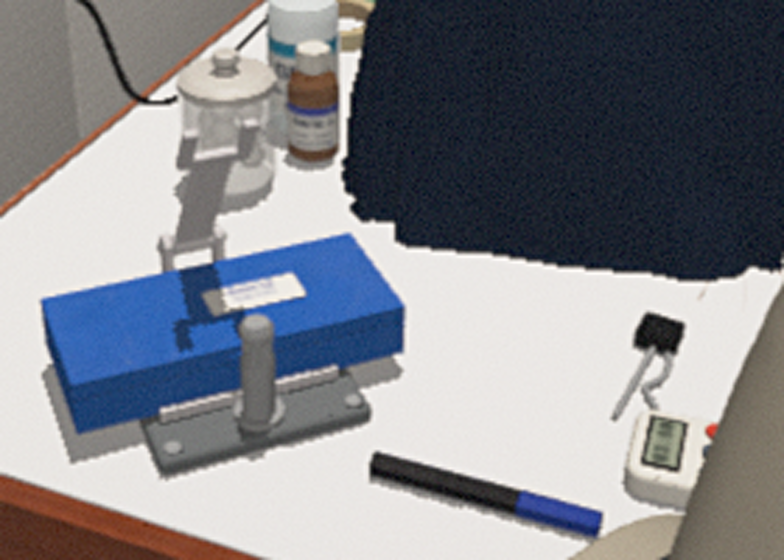

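View pics/c2.png

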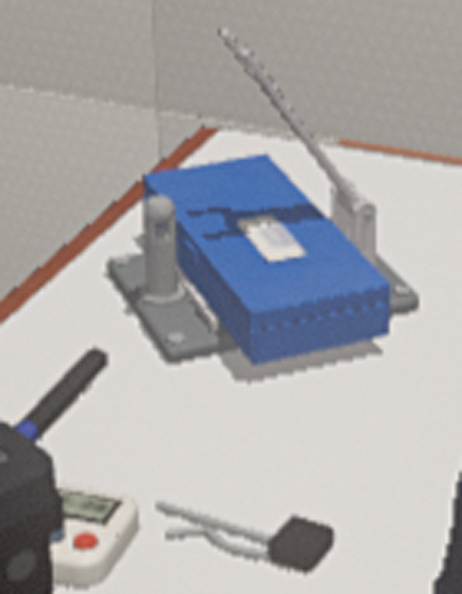

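The crops show the bar raised with its fork end at about (228,32) in the second crop. The clip leg points up-left with the bow on the robot's side, and the post hole sits just below the post cap. Next I'll fit poses from the depth clouds.

```bash
cat >> h.py <<'E'
def cloud(f):
    D=np.load(f'pics/{f}.npz'); K,T,d=D['K'],D['T'],D['d']
    v,u=np.mgrid[0:420,0:560]; r=np.stack([(u-K[0,2])/K[0,0],-(v-K[1,2])/K[1,1],-np.ones(u.shape)],-1)
    P=(r*d[...,None])@T[:3,:3].T+T[:3,3]; ok=(d>0)
    return P,D['im'].astype(int),ok
E
python3 - <<'E'
from h import *
for f in ['scene0','side0']:
    P,I,ok=cloud(f); x,y,z=P[...,0],P[...,1],P[...,2]; r,g,b=I[...,0],I[...,1],I[...,2]
    t=ok&(r>200)&(g>200)&(abs(z)<.02)&(x>.35)&(x<.65)&(y>-.35)&(y<.1)
    print(f,'table z',np.median(z[t]))
    m=ok&(b>r+50)&(z>.035)&(z<.065)&(x>.45)&(x<.7)&(y<.15)&(y>-.25)
    rc=cv2.minAreaRect(P[m][:,:2].astype(np.float32)); print('box',rc,np.median(z[m]))
    m=ok&(abs(b-r)<25)&(np.hypot(x-.484,y+.056)<.03)&(z>.035)&(z<.09)
    print('post',m.sum(),P[m].mean(0).round(4),P[m].min(0).round(3),P[m].max(0).round(3))
    m=ok&(z>.07)&(x>.49)&(x<.68)&(abs(y)<.09)&(abs(b-r)<30)
    Q=P[m]; 
    if len(Q)>20:
        c=np.median(Q,0); u,s,vt=np.linalg.svd(Q-c); print('bar',len(Q),c.round(3),vt.round(3)[[0,2]],Q.min(0).round(3),Q.max(0).round(3))
    m=ok&(r<70)&(b<70)&(np.hypot(x-.466,y+.32)<.04)&(z<.03)&(z>.003)
    print('grip',m.sum(),P[m].mean(0).round(4),cv2.minAreaRect(P[m&(z>.009)][:,:2].astype(np.float32)))
    m=ok&(z>.03)&(np.hypot(x-.466,y+.32)<.25)&(y<-.2)
    if m.sum(): Q=P[m]; dd=np.hypot(Q[:,0]-.466,Q[:,1]+.32); i=np.argsort(dd)[::max(1,len(dd)//8)]; print('near',Q[i].round(2).tolist())
    m=ok&(np.hypot(x-.745,y+.125)<.07)&(z>.09)&(z<.12); print('jar',m.sum(),P[m].mean(0) if m.sum() else 0)
    m=ok&(x>.35)&(x<.85)&(abs(y)<.5)&(y<-.18)&(z>.06)&(r<60)&(x>.5); 
    if m.sum(): Q=P[m]; print('cloth minx',np.percentile(Q[:,0],1),'maxy',np.percentile(Q[:,1],99),'maxz',Q[:,2].max())
E
```

```text
scene0 table z 0.0005357857423891055
box ((0.5452049374580383, -0.04990725219249725), (0.20407599210739136, 0.12882280349731445), 89.74118041992188) 0.04906578640965825
post 301 [ 0.4781 -0.048   0.0605] [ 0.473 -0.058  0.035] [ 0.506 -0.041  0.082]
bar 584 [ 0.559 -0.049  0.136] [[ 0.54   0.006 -0.842]
 [ 0.842 -0.015  0.54 ]] [ 0.533 -0.072  0.07 ] [ 0.605 -0.028  0.178]
grip 166 [ 0.4637 -0.3125  0.0126] ((0.4654240906238556, -0.3146076202392578), (0.02664383128285408, 0.02394573949277401), 37.4657096862793)
near [[0.53, -0.36, 0.03], [0.58, -0.32, 0.13], [0.55, -0.41, 0.19], [0.57, -0.41, 0.27], [0.62, -0.34, 0.26], [0.63, -0.31, 0.26], [0.55, -0.49, 0.1], [0.67, -0.36, 0.35]]
jar 305 [ 0.7675035  -0.12360626  0.09410406]
cloth minx 0.5260893896888694 maxy -0.21073435255818257 maxz 0.3590137026613315
side0 table z -0.00027610322229154605
box ((0.550727903842926, -0.05211371183395386), (0.0935143455862999, 0.21092838048934937), 0.05002181977033615) 0.048071188050850866
post 205 [ 0.4847 -0.0562  0.0587] [ 0.476 -0.064  0.035] [ 0.496 -0.043  0.08 ]
bar 245 [ 0.563 -0.062  0.13 ] [[ 0.532 -0.02  -0.847]
 [-0.109 -0.993 -0.045]] [ 0.49  -0.076  0.07 ] [ 0.609 -0.026  0.177]
grip 0 [nan nan nan] ((0.0, 0.0), (0.0, 0.0), 0.0)
near [[0.54, -0.36, 0.03], [0.59, -0.38, 0.29], [0.58, -0.43, 0.29], [0.57, -0.47, 0.19], [0.56, -0.49, 0.12], [0.58, -0.5, 0.14], [0.59, -0.5, 0.17], [0.59, -0.52, 0.04], [0.62, -0.52, 0.15]]
jar 0 0
cloth minx 0.529874645282621 maxy -0.30979939888314173 maxz 0.3583896657531826<stdin>:15: RuntimeWarning: Mean of empty slice.
  ret = um.true_divide(
```

Both clouds agree. Carrier yaw is about 0, the post is at (0.484,-0.051), the hinge at (0.616,-0.051,0.053), and the bar is raised about 57°. The clip grip is near (0.466,-0.316). I'll do the bar first, with the fingers shut.

>>> apply_moves(
  gripper=1,
  steps=[
    {"linear":[0.47,-0.42,-0.08],"rot":[0,0,0]},
    {"linear":[0.47,-0.42,-0.08],"rot":[0,0,0]},
    {"linear":[0.47,-0.42,-0.08],"rot":[0,0,0]},
    {"linear":[0.47,-0.42,-0.08],"rot":[0,0,0]},
    {"linear":[0.47,-0.42,-0.08],"rot":[0,0,0]},
    {"linear":[0.47,-0.42,-0.08],"rot":[0,0,0]},
    {"linear":[0.47,-0.42,-0.08],"rot":[0,0,0]},
    {"linear":[0.47,-0.42,-0.08],"rot":[0,0,0]},
  ],
)

```text
t: 0.9
tcp_pos: [0.3891, -0.2581, 0.242]
ee_rot: [0.0, 0.986, 0.166, -0.0]
ft_force: [1.5, -1.0, 0.3]
width: 0.353
finger_force: 0.0
```

>>> apply_moves(
  steps=[
    {"linear":[0,0,0],"rot":[0,0,0.17]},
    {"linear":[0,0,0],"rot":[0,0,0.17]},
    {"linear":[0,0,0],"rot":[0,0,0.08]},
    {"linear":[0,0,0],"rot":[0,0,0]},
    {"linear":[0,0,0],"rot":[0,0,0]},
    {"linear":[0,0,0],"rot":[0,0,0]},
    {"linear":[0,0,0],"rot":[0,0,0]},
    {"linear":[0,0,0],"rot":[0,0,0]},
  ],
)

```text
t: 1.7
tcp_pos: [0.3887, -0.2601, 0.2418]
ee_rot: [0.0, 1.0, 0.002, 0.0]
ft_force: [0.1, -0.2, 0.6]
width: 0.004
finger_force: 0.0
```

Run:
```python
from h import *
im,d=snap('wrist','w1'); cv2.imwrite('pics/w1b.png',cv2.resize(im[:,:,::-1],(784,588),interpolation=cv2.INTER_CUBIC))
print(proj('w1',[.466,-.316,.014]),proj('w1',[.484,-.051,.079]),proj('w1',[.42,-.254,.003]))
```

```text
(np.float64(325.6246403448639), np.float64(111.71198853129916)) (np.float64(59.408928967139246), np.float64(91.16629225310724)) (np.float64(272.1824808045921), np.float64(150.71772974361843))
```

View pics/w1b.png

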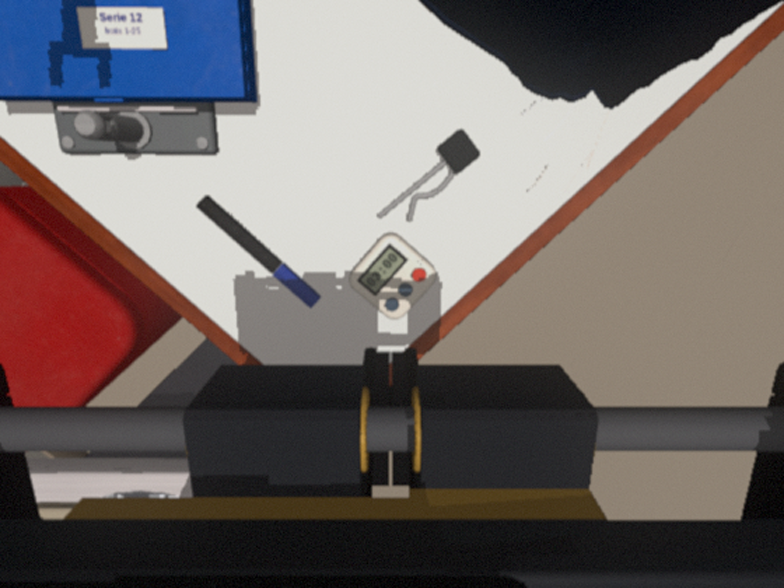

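The wrist view shows the grip top centred at (459,151), leg tip (379,215), leg base (442,160) and post top (89,123), all on the 1.4x picture. The bow is on the robot's side of the leg, and the cloth edge is well away from the clip.

Run:
```python
from h import *
s=1.4
g=px('w1',459/s,151/s,z=.014);t=px('w1',379/s,215.5/s,z=.003);b=px('w1',443/s,160.5/s,z=.003);p=px('w1',89.5/s,122.5/s,z=.078)
print(g,t,b,p); d=b-t; print('yaw leg b->t',np.degrees(np.arctan2(-d[1],-d[0])), 'tip->origin', np.degrees(np.arctan2(t[1]-g[1],t[0]-g[0])),np.linalg.norm((t-g)[:2]))
u=(t-b)/np.linalg.norm(t-b); print('origin from tip',t-u*.0875)
P,I,ok=cloud('w1'); x,y,z=P[...,0],P[...,1],P[...,2]; sm=I.sum(-1)
print('table',np.median(z[200:210,200:240]))
m=ok&(sm<150)&(np.hypot(x-.468,y+.318)<.025); print('grip cloud',m.sum(),P[m].mean(0),cv2.minAreaRect(P[m][:,:2].astype(np.float32)),np.median(z[m]))
m=ok&(z>.07)&(z<.09)&(np.hypot(x-.484,y+.051)<.025);print('post',m.sum(),P[m].mean(0),P[m].min(0),P[m].max(0))
m=ok&(x>.5)&(z>.02)&(y<-.15); Q=P[m]
c=np.array([.468,-.318])
for yaw in (128.,): 
    a=np.radians(yaw); e=np.array([np.cos(a),np.sin(a)]); n=np.array([-e[1],e[0]])
    l=(Q[:,:2]-c); X=np.maximum(abs(l@e)-.0375,0); Y=np.maximum(abs(l@n)-.095,0); D=np.hypot(X,Y); k=Q[:,2]>.06; print('body clearance',D[k].min() if k.any() else None, Q[k][D[k].argmin()] if k.any() else 0)
```

```text
[ 0.47027195 -0.318395    0.014     ] [ 0.4160984  -0.25219504  0.003     ] [ 0.46262497 -0.30663596  0.003     ] [ 0.48739997 -0.05532147  0.078     ]
yaw leg b->t 130.518030134904 tip->origin 129.29456429131025 0.08554067893729984
origin from tip [ 0.47294604 -0.31871268  0.003     ]
table 0.0009870564501179846
grip cloud 0 [nan nan nan] ((0.0, 0.0), (0.0, 0.0), 0.0) nan
post 398 [ 0.48639002 -0.05460884  0.07714925] [ 0.47695331 -0.06204546  0.07008949] [ 0.49633001 -0.04380339  0.0814699 ]
body clearance 0.031543785077906554 [ 0.56747486 -0.32789954  0.06048269]<stdin>:8: RuntimeWarning: Mean of empty slice.
  ret = um.true_divide(
  return _methods._mean(a, axis=axis, dtype=dtype,
  ret = ret.dtype.type(ret / rcount)
```

>>> apply_moves(
  steps=[
    {"linear":[0.42,-0.46,-0.02],"rot":[0,0,0]},
    {"linear":[0.42,-0.46,-0.02],"rot":[0,0,0]},
    {"linear":[0.42,-0.46,-0.02],"rot":[0,0,0]},
    {"linear":[0.42,-0.46,-0.02],"rot":[0,0,0]},
    {"linear":[0.42,-0.46,-0.02],"rot":[0,0,0]},
    {"linear":[0.42,-0.46,-0.02],"rot":[0,0,0]},
    {"linear":[0,0,0.53],"rot":[0,0,0]},
    {"linear":[0,0,0.53],"rot":[0,0,0]},
  ],
)

```text
t: 2.55
tcp_pos: [0.5783, -0.0504, 0.1709]
ee_rot: [-0.0, 1.0, 0.004, 0.001]
ft_force: [-0.2, -1.0, -0.9]
width: 0.004
finger_force: 0.0
```

>>> apply_moves(
  steps=[
    {"linear":[-0.04,0,0.45],"rot":[0,0,0]},
    {"linear":[-0.16,0,0.12],"rot":[0,0,0]},
    {"linear":[-0.16,0,0.13],"rot":[0,0,0]},
    {"linear":[-0.13,0,0.19],"rot":[0,0,0]},
    {"linear":[-0.11,0,0.2],"rot":[0,0,0]},
    {"linear":[-0.07,0,0.21],"rot":[0,0,0]},
    {"linear":[-0.03,0,0.17],"rot":[0,0,0]},
    {"linear":[0,0,0.07],"rot":[0,0,0]},
  ],
)

```text
t: 3.35
tcp_pos: [0.5237, -0.0526, 0.0547]
ee_rot: [-0.0, 1.0, 0.002, -0.001]
ft_force: [-1.0, 0.5, 0.8]
width: 0.01
finger_force: 0.4
```

>>> apply_moves(
  steps=[
    {"linear":[0,0,0.02],"rot":[0,0,0]},
    {"linear":[0,0,0],"rot":[0,0,0]},
    {"linear":[0,0,0],"rot":[0,0,0]},
    {"linear":[0,0,0],"rot":[0,0,0]},
    {"linear":[0,0,0],"rot":[0,0,0]},
    {"linear":[0,0,0],"rot":[0,0,0]},
    {"linear":[0,0,0],"rot":[0,0,0]},
    {"linear":[0,0,0],"rot":[0,0,0]},
  ],
)

```text
t: 4.15
tcp_pos: [0.5244, -0.0525, 0.0544]
ee_rot: [0.0, 1.0, 0.002, 0.0]
ft_force: [0.7, -0.6, -0.5]
width: 0.0
finger_force: 0.0
```

Run:
```python
from h import *
a,_=snap('scene','s2'); b,_=snap('side','d2')
A=cv2.resize(a[200:330,150:310],(480,390),interpolation=cv2.INTER_CUBIC); B=cv2.resize(b[130:260,180:300],(360,390),interpolation=cv2.INTER_CUBIC)
cv2.imwrite('pics/c3.png',np.hstack([A[:,:440],B])[:,:,::-1])
```

```text
(no output)
```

View pics/c3.png

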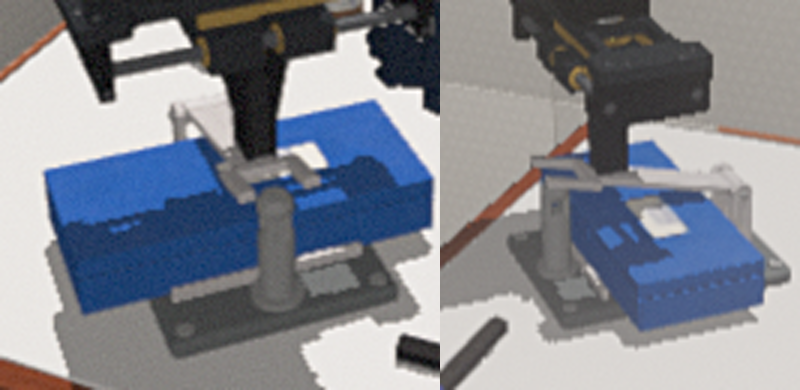

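The bar isn't fully down: the fork sits near the top of the post instead of around it. I'll measure its angle from depth and see where the fingertips are.

Run:
```python
from h import *
print(arm.read_state()['tcp_pos'])
for f in ['s2','d2']:
    P,I,ok=cloud(f); x,y,z=P[...,0],P[...,1],P[...,2]; r,g,b=I[...,0],I[...,1],I[...,2]; br=I.sum(-1)
    m=ok&(abs(b-r)<35)&(br>240)&(x>.465)&(x<.625)&(abs(y+.052)<.03)&(z>.05)&(z<.13)
    for lo in np.arange(.465,.625,.01):
        k=m&(x>=lo)&(x<lo+.01)
        if k.sum()>2: print(f,round(lo+.005,3),k.sum(),'z',np.percentile(z[k],[10,50,90]).round(4),'y',np.percentile(y[k],[2,98]).round(4))
    k=ok&(br<150)&(x>.49)&(x<.56)&(abs(y+.052)<.03)&(z<.12)&(z>.04); Q=P[k]; print('finger low',Q[np.argsort(Q[:,2])[:6]].round(3).tolist() if len(Q) else 0)
```

```text
[ 0.52437532 -0.05252691  0.05436826]
s2 0.47 94 z [0.0547 0.07   0.0908] y [-0.0697 -0.0307]
s2 0.48 171 z [0.0543 0.0768 0.0911] y [-0.07   -0.0288]
s2 0.49 66 z [0.0596 0.0857 0.0891] y [-0.0703 -0.0286]
s2 0.5 83 z [0.0809 0.0847 0.0863] y [-0.0692 -0.0283]
s2 0.51 74 z [0.0827 0.0839 0.1189] y [-0.0698 -0.0291]
s2 0.52 13 z [0.076  0.0803 0.0816] y [-0.0712 -0.0387]
s2 0.53 22 z [0.0534 0.0781 0.119 ] y [-0.0727 -0.0386]
s2 0.54 25 z [0.0504 0.0744 0.0762] y [-0.075  -0.0383]
s2 0.55 17 z [0.07   0.073  0.0745] y [-0.0478 -0.0386]
s2 0.56 29 z [0.0501 0.0704 0.0721] y [-0.0794 -0.0383]
s2 0.57 21 z [0.0659 0.0681 0.0693] y [-0.053  -0.0384]
s2 0.58 28 z [0.0609 0.0652 0.0667] y [-0.0566 -0.0389]
s2 0.59 27 z [0.0621 0.063  0.0642] y [-0.0598 -0.0384]
s2 0.6 25 z [0.059  0.0607 0.0619] y [-0.0594 -0.0383]
s2 0.61 80 z [0.0541 0.0585 0.0603] y [-0.0631 -0.0301]
s2 0.62 32 z [0.0561 0.0596 0.0608] y [-0.0639 -0.028 ]
finger low [[0.514, -0.053, 0.086], [0.515, -0.057, 0.086], [0.514, -0.052, 0.086], [0.512, -0.048, 0.086], [0.528, -0.044, 0.087], [0.513, -0.045, 0.087]]
d2 0.48 105
[... 279 characters left out ...]
 z [0.0749 0.0783 0.0824] y [-0.0654 -0.0549]
d2 0.54 30 z [0.0695 0.0751 0.1082] y [-0.0703 -0.047 ]
d2 0.55 35 z [0.0584 0.0722 0.0736] y [-0.0652 -0.0396]
d2 0.56 34 z [0.0505 0.069  0.0718] y [-0.0749 -0.0415]
d2 0.57 27 z [0.0632 0.0675 0.0686] y [-0.064  -0.0436]
d2 0.58 29 z [0.0609 0.0647 0.0661] y [-0.0647 -0.0418]
d2 0.59 31 z [0.0595 0.062  0.0635] y [-0.0643 -0.0407]
d2 0.6 25 z [0.0564 0.0592 0.0613] y [-0.064  -0.0429]
d2 0.61 46 z [0.0533 0.057  0.0585] y [-0.0733 -0.0315]
d2 0.62 48 z [0.0526 0.0584 0.0599] y [-0.0748 -0.0321]
finger low [[0.534, -0.062, 0.087], [0.527, -0.062, 0.089], [0.53, -0.061, 0.092], [0.534, -0.063, 0.099], [0.532, -0.06, 0.1], [0.534, -0.063, 0.101]]
```

The bar is still about 0.25 rad up, and the visible finger end is near z=0.085, above the reported TCP. I'll lower gently and watch the force.

>>> apply_moves(
  steps=[
    {"linear":[0,0,0.05],"rot":[0,0,0]},
    {"linear":[0,0,0.05],"rot":[0,0,0]},
    {"linear":[0,0,0.03],"rot":[0,0,0]},
    {"linear":[0,0,0],"rot":[0,0,0]},
    {"linear":[0,0,0],"rot":[0,0,0]},
    {"linear":[0,0,0],"rot":[0,0,0]},
    {"linear":[0,0,0],"rot":[0,0,0]},
    {"linear":[0,0,0],"rot":[0,0,0]},
  ],
)

```text
t: 5.05
tcp_pos: [0.5244, -0.0525, 0.0447]
ee_rot: [0.0, 1.0, 0.002, 0.0]
ft_force: [0.4, -0.3, 0.6]
width: 0.005
finger_force: 0.0
```

```bash
cat >> h.py <<'E'
def bar(f):
    P,I,ok=cloud(f); x,y,z=P[...,0],P[...,1],P[...,2]; r,g,b=I[...,0],I[...,1],I[...,2]; br=I.sum(-1)
    m=ok&(abs(b-r)<35)&(br>240)&(x>.54)&(x<.61)&(abs(y+.052)<.02)&(z>.0535)&(z<.13)
    if m.sum()>10: print(f,'bar slope',np.polyfit(x[m],z[m],1)[0].round(3),'z med',np.median(z[m]).round(4),m.sum())
    k=ok&(br<150)&(x>.49)&(x<.56)&(abs(y+.052)<.03)&(z<.12)&(z>.04); Q=P[k]; print('finger low',np.sort(Q[:,2])[:6].round(3))
E
python3 - <<'E'
from h import *
for c,f in [('scene','s3'),('side','d3')]: snap(c,f); bar(f)
E
```

```text
s3 bar slope -0.147 z med 0.0619 185
finger low [0.076 0.076 0.076 0.077 0.077 0.077]
d3 bar slope -0.146 z med 0.0614 205
finger low [0.077 0.1   0.103 0.105 0.116 0.117]
```

>>> apply_moves(
  steps=[
    {"linear":[0,0,0.05],"rot":[0,0,0]},
    {"linear":[0,0,0.05],"rot":[0,0,0]},
    {"linear":[0,0,0.05],"rot":[0,0,0]},
    {"linear":[0,0,0.03],"rot":[0,0,0]},
    {"linear":[0,0,0],"rot":[0,0,0]},
    {"linear":[0,0,0],"rot":[0,0,0]},
    {"linear":[0,0,0],"rot":[0,0,0]},
    {"linear":[0,0,0],"rot":[0,0,0]},
  ],
)

```text
t: 5.95
tcp_pos: [0.5245, -0.0525, 0.0312]
ee_rot: [0.0, 1.0, 0.002, 0.0]
ft_force: [0.9, -0.3, -0.1]
width: 0.005
finger_force: 0.0
```

Run:
```python
from h import *
for c,f in [('scene','s4'),('side','d4')]: snap(c,f); bar(f)
```

```text
s4 bar slope -0.02 z med 0.0573 202
finger low [0.049 0.062 0.063 0.063 0.063 0.064]
d4 bar slope -0.022 z med 0.0561 191
finger low [0.064 0.068 0.069 0.07  0.076 0.08 ]
```

>>> apply_moves(
  steps=[
    {"linear":[0,0,0.03],"rot":[0,0,0]},
    {"linear":[0,0,0.02],"rot":[0,0,0]},
    {"linear":[0,0,0],"rot":[0,0,0]},
    {"linear":[0,0,0],"rot":[0,0,0]},
    {"linear":[0,0,0],"rot":[0,0,0]},
    {"linear":[0,0,0],"rot":[0,0,0]},
    {"linear":[0,0,0],"rot":[0,0,0]},
    {"linear":[0,0,0],"rot":[0,0,0]},
  ],
)

```text
t: 6.85
tcp_pos: [0.5246, -0.0525, 0.0277]
ee_rot: [0.0, 1.0, 0.002, 0.0]
ft_force: [-2.7, 0.5, 5.9]
width: 0.006
finger_force: 2.9
```

Run:
```python
from h import *
for c,f in [('scene','s5'),('side','d5')]: snap(c,f); bar(f)
print(arm.read_state()['ft_force'],arm.read_state()['tcp_pos'])
```

```text
s5 bar slope 0.004 z med 0.0564 185
finger low [0.051 0.059 0.06  0.06  0.06  0.061]
d5 bar slope -0.003 z med 0.0551 182
finger low [0.061 0.061 0.065 0.078 0.084 0.085]
[-1.25658327 -0.57866883  6.09615653] [ 0.52452129 -0.05253099  0.02769699]
```

The bar is on its stop: the slope is about 0 and the push force is 6 N. With the fingers shut, their ends sit about 28 mm above the reported TCP, so I'll check how that changes when open. I'll retreat, open, and go over the clip.

>>> apply_moves(
  steps=[
    {"linear":[0,0,-0.65],"rot":[0,0,0]},
    {"linear":[0,0,-0.65],"rot":[0,0,0]},
    {"linear":[-0.12,0.59,-0.1],"rot":[0,0,0]},
    {"linear":[-0.12,0.59,-0.1],"rot":[0,0,0]},
    {"linear":[-0.12,0.59,-0.1],"rot":[0,0,0]},
    {"linear":[-0.12,0.59,-0.1],"rot":[0,0,0]},
    {"linear":[-0.12,0.59,-0.1],"rot":[0,0,0]},
    {"linear":[-0.12,0.59,-0.1],"rot":[0,0,0]},
  ],
)

```text
t: 7.75
tcp_pos: [0.4707, -0.32, 0.1701]
ee_rot: [0.0, 1.0, 0.002, -0.0]
ft_force: [0.5, 0.3, 0.9]
width: 0.0
finger_force: 0.0
```

>>> apply_moves(
  gripper=-1,
  steps=[
    {"linear":[0,0,0],"rot":[0,0,-0.18]},
    {"linear":[0,0,0],"rot":[0,0,-0.18]},
    {"linear":[0,0,0],"rot":[0,0,-0.18]},
    {"linear":[0,0,0],"rot":[0,0,-0.18]},
    {"linear":[0,0,0],"rot":[0,0,-0.18]},
    {"linear":[0,0,0],"rot":[0,0,-0.18]},
    {"linear":[0,0,0],"rot":[0,0,-0.18]},
    {"linear":[0,0,0],"rot":[0,0,-0.18]},
  ],
)

```text
t: 8.55
tcp_pos: [0.4713, -0.3182, 0.1696]
ee_rot: [-0.0, 0.842, 0.54, -0.0]
ft_force: [-1.3, 0.2, 0.6]
width: 0.651
finger_force: 0.0
```

>>> apply_moves(
  steps=[
    {"linear":[0,0,0],"rot":[0,0,-0.18]},
    {"linear":[0,0,0],"rot":[0,0,-0.18]},
    {"linear":[0,0,0],"rot":[0,0,-0.18]},
    {"linear":[0,0,0],"rot":[0,0,-0.18]},
    {"linear":[0,0,0],"rot":[0,0,-0.18]},
    {"linear":[0,0,0],"rot":[0,0,-0.18]},
    {"linear":[0,0,0],"rot":[0,0,-0.18]},
    {"linear":[0,0,0],"rot":[0,0,-0.18]},
  ],
)

```text
t: 9.35
tcp_pos: [0.4713, -0.3182, 0.1696]
ee_rot: [-0.0, 0.421, 0.907, 0.0]
ft_force: [0.1, -0.9, 0.2]
width: 1.003
finger_force: 0.0
```

Run:
```python
from h import *
im,d=snap('wrist','w2'); cv2.imwrite('pics/w2b.png',cv2.resize(im[:,:,::-1],(784,588),interpolation=cv2.INTER_CUBIC))
a,_=snap('side','d6'); s=arm.read_state(); print(s['tcp_pos'],s['joint_pos'],np.degrees(np.arctan2(*q2R(s['ee_rot'])[[1,0],0])),s['width'])
P,I,ok=cloud('d6'); k=ok&(I.sum(-1)<150)&(np.hypot(P[...,0]-.47,P[...,1]+.318)<.08)&(P[...,2]>.06); Q=P[k]; print(Q[np.argsort(Q[:,2])[:8]].round(3))
bar('d6')
cv2.imwrite('pics/d6b.png',cv2.resize(a[100:310,150:400,::-1],None,fx=2.5,fy=2.5))
```

```text
[ 0.47125266 -0.31823278  0.16959455] [ 1.10717234  0.30088294 -0.7101231   1.61767742  0.20184492  1.29846936
  1.06192555] 129.9512086389326 0.9981142416202117
[[ 0.516 -0.294  0.215]
 [ 0.516 -0.295  0.222]
 [ 0.516 -0.294  0.227]
 [ 0.516 -0.294  0.23 ]
 [ 0.516 -0.294  0.232]
 [ 0.518 -0.292  0.233]
 [ 0.517 -0.294  0.235]
 [ 0.518 -0.293  0.236]]
d6 bar slope 0.003 z med 0.0553 116
finger low []
```

View pics/w2b.png

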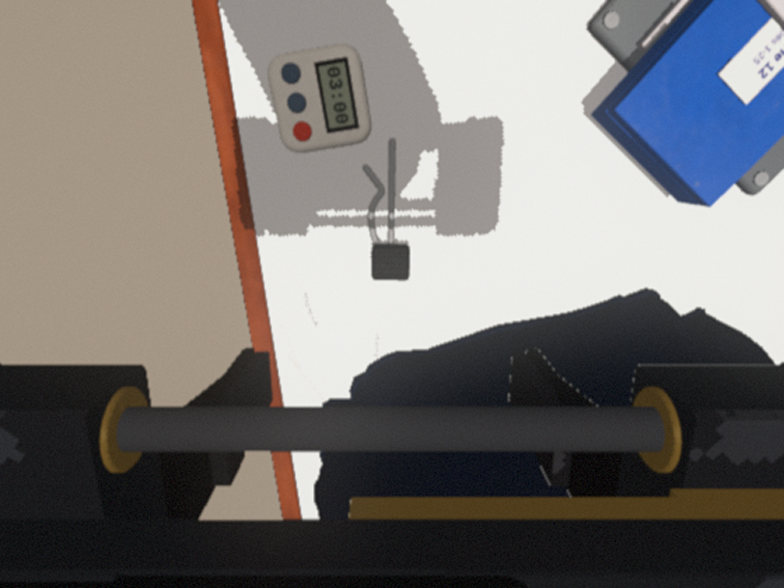

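The wrist view shows the clip straight ahead with its grip at (390,261) and leg up to (392,140), well aligned with the tool. The fingertips are at about (262,352) and (530,350). I'll take the finger end height from depth.

Run:
```python
from h import *
print('TCP proj x1.4',np.array(proj('w2',arm.read_state()['tcp_pos']))*1.4)
P,I,ok=cloud('w2'); s=arm.read_state(); M=q2R(s['ee_rot']); L=(P-s['tcp_pos'])@M
for u,v in [(262,353),(258,360),(250,370),(235,400),(225,450),(225,480),(515,360),(520,360),(535,352),(545,370),(560,400),(580,440)]:
    print((u,v),L[int(v/1.4),int(u/1.4)].round(4))
k=ok&(abs(L[...,1])<.07)&(abs(L[...,0])<.03)&(L[...,2]>-.06)&(L[...,2]<.03); Q=L[k]; print(len(Q), Q[np.argsort(-Q[:,2])[:10]].round(3))
k=ok&(I.sum(-1)<150)&(abs(L[...,0]+0)<.06)&(abs(L[...,1])<.03)&(P[...,2]<.05); g=P[k]; print('grip',len(g),np.median(g,0),cv2.minAreaRect(g[:,:2].astype(np.float32)) if len(g) else 0)
sc=1.4; g=px('w2',390/sc,261/sc,z=.014);t=px('w2',392/sc,140/sc,z=.003);b=px('w2',391/sc,240/sc,z=.003); print(g,t,b,np.degrees(np.arctan2(*(t-b)[[1,0]])),(M.T@(g-s['tcp_pos'])).round(4),(M.T@(t-s['tcp_pos'])).round(4))
```

```text
TCP proj x1.4 [391.94344377 341.97991007]
(262, 353) [ 0.0076 -0.0463 -0.0304]
(258, 360) [ 0.0082 -0.0457 -0.038 ]
(250, 370) [ 0.0075 -0.0469 -0.0443]
(235, 400) [ 0.008  -0.0454 -0.0654]
(225, 450) [ 0.025  -0.0301 -0.1161]
(225, 480) [-0.01   -0.0461 -0.0769]
(515, 360) [ 0.0061  0.0427 -0.0324]
(520, 360) [ 0.008   0.0433 -0.0369]
(535, 352) [ 0.0093  0.0497 -0.0326]
(545, 370) [ 0.0091  0.0487 -0.0472]
(560, 400) [ 0.0093  0.0469 -0.0674]
(580, 440) [ 0.0273  0.0321 -0.1163]
2332 [[ 0.004  0.043 -0.028]
 [-0.01   0.043 -0.028]
 [-0.003 -0.044 -0.028]
 [-0.01   0.043 -0.028]
 [-0.009  0.043 -0.028]
 [ 0.005  0.043 -0.028]
 [ 0.004  0.043 -0.028]
 [-0.009 -0.044 -0.028]
 [ 0.005 -0.044 -0.028]
 [ 0.003 -0.045 -0.029]]
grip 0 [nan nan nan] 0
[ 0.46934234 -0.31717016  0.014     ] [ 0.41644748 -0.25220703  0.003     ] [ 0.46121423 -0.30637124  0.003     ] 129.57375089148283 [ 0.002  -0.0008  0.1556] [0.0858 0.0004 0.1666]
  return _methods._mean(a, axis=axis, dtype=dtype,
  ret = um.true_divide(
```

View pics/d6b.png

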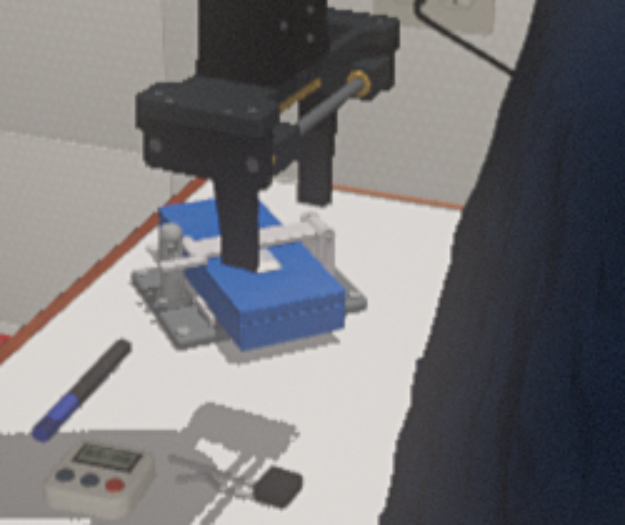

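The finger ends are 28 mm short of the stated TCP, both open and shut. To put them 3 mm above the table I need a reported z of about -0.025. The clip is centred between the fingers, so I'll descend and then close.

>>> apply_moves(
  steps=[
    {"linear":[0,0,0.6],"rot":[0,0,0]},
    {"linear":[0,0,0.6],"rot":[0,0,0]},
    {"linear":[0,0,0.6],"rot":[0,0,0]},
    {"linear":[0,0,0.45],"rot":[0,0,0]},
    {"linear":[0,0,0.2],"rot":[0,0,0]},
    {"linear":[0,0,0.1],"rot":[0,0,0]},
    {"linear":[0,0,0.04],"rot":[0,0,0]},
    {"linear":[0,0,0],"rot":[0,0,0]},
  ],
)

```text
t: 10.25
tcp_pos: [0.4723, -0.3187, -0.0232]
ee_rot: [0.001, 0.424, 0.905, -0.0]
ft_force: [0.0, 0.1, -0.4]
width: 0.999
finger_force: 0.0
```

>>> apply_moves(
  gripper=1,
  steps=[
    {"linear":[0,0,0],"rot":[0,0,0]},
    {"linear":[0,0,0],"rot":[0,0,0]},
    {"linear":[0,0,0],"rot":[0,0,0]},
    {"linear":[0,0,0],"rot":[0,0,0]},
    {"linear":[0,0,0],"rot":[0,0,0]},
    {"linear":[0,0,0],"rot":[0,0,0]},
    {"linear":[0,0,0],"rot":[0,0,0]},
    {"linear":[0,0,0],"rot":[0,0,0]},
  ],
)

```text
t: 11.05
tcp_pos: [0.4714, -0.3182, -0.0244]
ee_rot: [0.0, 0.424, 0.906, -0.0]
ft_force: [-0.1, 1.1, 0.4]
width: 0.354
finger_force: 0.0
```

>>> apply_moves(
  steps=[
    {"linear":[0,0,0],"rot":[0,0,0]},
    {"linear":[0,0,0],"rot":[0,0,0]},
    {"linear":[0,0,0],"rot":[0,0,0]},
    {"linear":[0,0,0],"rot":[0,0,0]},
    {"linear":[0,0,-0.2],"rot":[0,0,0]},
    {"linear":[0,0,-0.4],"rot":[0,0,0]},
    {"linear":[0,0,-0.6],"rot":[0,0,0]},
    {"linear":[0,0,-0.6],"rot":[0,0,0]},
  ],
)

```text
t: 11.85
tcp_pos: [0.4711, -0.3177, 0.1129]
ee_rot: [-0.0, 0.424, 0.906, 0.0]
ft_force: [0.9, -1.2, -0.9]
width: 0.318
finger_force: 30.0
```

The clip is held with a 27.7 mm opening and 30 N. I'll carry it to a spot before the post and turn it to carrier y.

>>> apply_moves(
  steps=[
    {"linear":[0.46,0.47,0],"rot":[0,0,0]},
    {"linear":[0.46,0.47,0],"rot":[0,0,0]},
    {"linear":[0.46,0.47,0],"rot":[0,0,0]},
    {"linear":[0,0,0],"rot":[0,0,0.177]},
    {"linear":[0,0,0],"rot":[0,0,0.177]},
    {"linear":[0,0,0],"rot":[0,0,0.177]},
    {"linear":[0,0,0],"rot":[0,0,0.177]},
    {"linear":[0,0,0],"rot":[0,0,0.177]},
  ],
)

```text
t: 12.65
tcp_pos: [0.4865, -0.1708, 0.1117]
ee_rot: [0.0, 0.709, 0.705, 0.0]
ft_force: [0.7, -0.1, -0.9]
width: 0.317
finger_force: 30.0
```

>>> apply_moves(
  steps=[
    {"linear":[0,0,0.3],"rot":[0,0,0]},
    {"linear":[0,0,0.3],"rot":[0,0,0]},
    {"linear":[0,0,0.3],"rot":[0,0,0]},
    {"linear":[0,0,0.1],"rot":[0,0,0]},
    {"linear":[0,0,0.04],"rot":[0,0,0]},
    {"linear":[0,0,0],"rot":[0,0,0]},
    {"linear":[0,0,0],"rot":[0,0,0]},
    {"linear":[0,0,0],"rot":[0,0,0]},
  ],
)

```text
t: 13.45
tcp_pos: [0.4869, -0.1713, 0.0336]
ee_rot: [0.001, 0.707, 0.707, 0.0]
ft_force: [0.3, -0.1, -0.7]
width: 0.317
finger_force: 30.0
```

Run:
```python
from h import *
im,d=snap('wrist','w3'); s=arm.read_state(); print(s['tcp_pos'],np.degrees(np.arctan2(*q2R(s['ee_rot'])[[1,0],0])))
snap('side','d7'); snap('scene','s7')
cv2.imwrite('pics/w3b.png',cv2.resize(im[60:290,180:400,::-1],None,fx=2.6,fy=2.6,interpolation=cv2.INTER_CUBIC))
```

```text
[ 0.48681152 -0.17118247  0.03338185] 89.99754408782628
```

View pics/w3b.png

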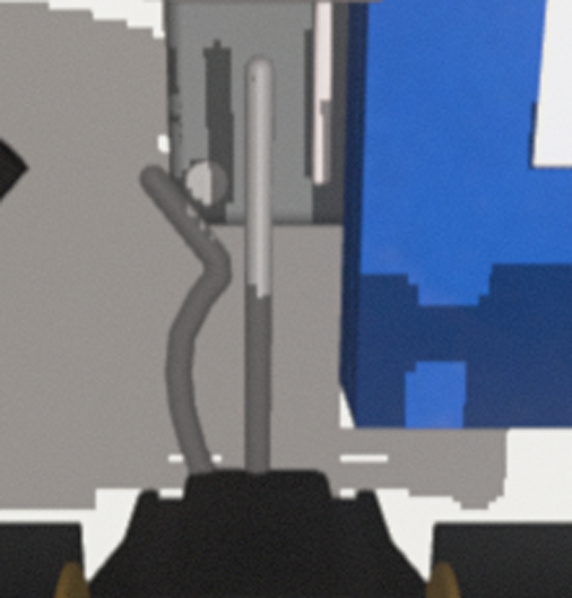

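The wrist crop shows the leg straight up the picture at crop column 258, with its tip at (258,65) and the bow on the left. The post is above the crop, so I'll measure the leg and post from the clouds.

Run:
```python
from h import *
for f in ['w3','s7','d7']:
    P,I,ok=cloud(f); x,y,z=P[...,0],P[...,1],P[...,2]
    m=ok&(z>.045)&(z<.085)&(abs(x-.486)<.008)&(y>-.155)&(y<-.075)
    if f=='d7': m&=(I.sum(-1)>150)
    Q=P[m]
    if len(Q)>5:
        print(f,'leg',len(Q),'x med',np.median(Q[:,0]).round(4),'slope',np.polyfit(Q[:,1],Q[:,0],1)[0].round(3),'z p10,50,90',np.percentile(Q[:,2],[10,50,90]).round(4),'ymax',Q[:,1].max().round(4), 'zslope',np.polyfit(Q[:,1],Q[:,2],1)[0].round(3))
    m=ok&(np.hypot(x-.486,y+.054)<.018)&(z>.065)&(z<.086); Q=P[m]
    if len(Q)>5: print(f,'post',len(Q),'min',Q.min(0).round(4),'max',Q.max(0).round(4),'top',np.percentile(Q[:,2],90).round(4))
    m&=z>.0755; Q=P[m]
    if len(Q)>5: print('  top centre',len(Q),Q.mean(0).round(4))
im=np.load('pics/d7.npz')['im'];im2=np.load('pics/s7.npz')['im'];im3=np.load('pics/w3.npz')['im']
f=lambda a,u,v,k:cv2.resize(a[v:v+int(390/k),u:u+int(390/k)],(390,390),interpolation=cv2.INTER_CUBIC)
c=proj('d7',[.486,-.09,.062]); print(c)
u,v=int(c[0]-35),int(c[1]-35); print('d7 crop',u,v)
cv2.imwrite('pics/c4.png',np.hstack([f(im,u,v,390/70),f(im3,200,0,390/160)])[:,:,::-1])
```

```text
w3 leg 1864 x med 0.4873 slope 0.01 z p10,50,90 [0.0615 0.0627 0.0637] ymax -0.0838 zslope -0.006
w3 post 793 min [ 0.4763 -0.0621  0.065 ] max [ 0.496  -0.0542  0.0811] top 0.079
  top centre 513 [ 0.4863 -0.0588  0.0776]
s7 leg 132 x med 0.4836 slope 0.008 z p10,50,90 [0.06   0.0624 0.0638] ymax -0.0827 zslope -0.005
s7 post 132 min [ 0.473  -0.0599  0.0654] max [ 0.4913 -0.0406  0.0812] top 0.0798
  top centre 75 [ 0.4809 -0.0494  0.0785]
(np.float64(223.82180598330564), np.float64(206.2091581960758))
d7 crop 188 171
```

View pics/c4.png

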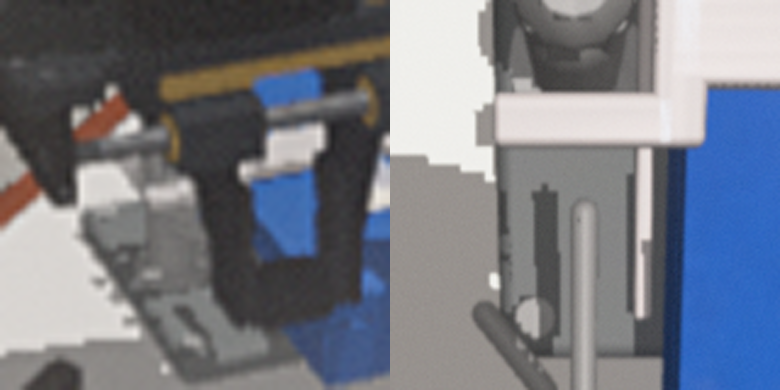

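The picture budget is used up, so I'll work from numbers now. In the wrist cloud the leg is about 1.2 mm too far in +x relative to the post. I'll check the ridge height and centre lines with narrow strips before correcting.

Run:
```python
from h import *
P,I,ok=cloud('w3'); x,y,z=P[...,0],P[...,1],P[...,2]
for a in np.arange(-.15,-.085,.013):
    m=ok&(abs(x-.487)<.008)&(z>.05)&(y>a)&(y<a+.013); k=m&(abs(x-np.median(x[m]))<.001)
    print('leg y',a.round(3),'x',((x[m].min()+x[m].max())/2).round(4),np.median(x[m]).round(4),'top z',np.median(z[k]).round(4))
m=ok&(abs(x-.486)<.013)&(abs(y+.056)<.007)
for lo in (.060,.066,.07,.074,.078):
    k=m&(z>lo)&(z<lo+.004)
    if k.sum()>5: print('post z',lo,k.sum(),'x ctr',(np.percentile(x[k],[1,99]).mean()).round(4),np.percentile(x[k],[1,99]).round(4),'ymin',y[k].min().round(4))
k=ok&(z>.052)&(z<.06)&(abs(x-.486)<.045)&(y>-.082)&(y<-.06); print('fork top z',np.median(z[k]),k.sum())
```

```text
leg y -0.15 x 0.487 0.487 top z 0.1655
leg y -0.137 x 0.4847 0.4872 top z 0.0632
leg y -0.124 x 0.4845 0.4863 top z 0.0627
leg y -0.111 x 0.4877 0.4877 top z 0.063
leg y -0.098 x 0.4877 0.4877 top z 0.063
post z 0.06 44 x ctr 0.4863 [0.4765 0.496 ] ymin -0.0593
post z 0.066 41 x ctr 0.4862 [0.4764 0.4959] ymin -0.0611
post z 0.07 115 x ctr 0.4864 [0.4777 0.4951] ymin -0.0621
post z 0.074 431 x ctr 0.4862 [0.4779 0.4945] ymin -0.0621
post z 0.078 197 x ctr 0.486 [0.4807 0.4914] ymin -0.0612
fork top z 0.05576535438603701 2960
```

>>> apply_moves(
  steps=[
    {"linear":[0,-0.02,-0.02],"rot":[0,0,0]},
    {"linear":[0,0,0],"rot":[0,0,0]},
    {"linear":[0.1,0,0],"rot":[0,0,0]},
    {"linear":[0.1,0,0],"rot":[0,0,0]},
    {"linear":[0.08,0,0],"rot":[0,0,0]},
    {"linear":[0.08,0,0],"rot":[0,0,0]},
    {"linear":[0.06,0,0],"rot":[0,0,0]},
    {"linear":[0,0,0],"rot":[0,0,0]},
  ],
)

```text
t: 14.4
tcp_pos: [0.4849, -0.1387, 0.0342]
ee_rot: [0.0, 0.707, 0.707, 0.0]
ft_force: [0.4, -0.2, -0.2]
width: 0.314
finger_force: 30.0
```

>>> apply_moves(
  steps=[
    {"linear":[0.07,0,0],"rot":[0,0,0]},
    {"linear":[0.07,0,0],"rot":[0,0,0]},
    {"linear":[0.07,0,0],"rot":[0,0,0]},
    {"linear":[0.07,0,0],"rot":[0,0,0]},
    {"linear":[0,0,0],"rot":[0,0,0]},
    {"linear":[0,0,0],"rot":[0,0,0]},
    {"linear":[0,0,0],"rot":[0,0,0]},
    {"linear":[0,0,0],"rot":[0,0,0]},
  ],
)

```text
t: 15.2
tcp_pos: [0.4848, -0.1188, 0.0341]
ee_rot: [0.0, 0.707, 0.707, -0.0]
ft_force: [-0.0, -0.4, -0.7]
width: 0.314
finger_force: 30.0
```

>>> apply_moves(
  steps=[
    {"linear":[0.06,0,0],"rot":[0,0,0]},
    {"linear":[0.06,0,0],"rot":[0,0,0]},
    {"linear":[0.06,0,0],"rot":[0,0,0]},
    {"linear":[0.06,0,0],"rot":[0,0,0]},
    {"linear":[0.06,0,0],"rot":[0,0,0]},
    {"linear":[0,0,0],"rot":[0,0,0]},
    {"linear":[0,0,0],"rot":[0,0,0]},
    {"linear":[0,0,0],"rot":[0,0,0]},
  ],
)

```text
t: 16.0
tcp_pos: [0.4847, -0.0953, 0.034]
ee_rot: [-0.0, 0.707, 0.707, 0.0]
ft_force: [-3.8, 1.8, -0.8]
width: 0.317
finger_force: 30.0
```

>>> apply_moves(
  steps=[
    {"linear":[0.06,0,0],"rot":[0,0,0]},
    {"linear":[0.06,0,0],"rot":[0,0,0]},
    {"linear":[0.06,0,0],"rot":[0,0,0]},
    {"linear":[0,0,0],"rot":[0,0,0]},
    {"linear":[0,0,0],"rot":[0,0,0]},
    {"linear":[0,0,0],"rot":[0,0,0]},
    {"linear":[0,0,0],"rot":[0,0,0]},
    {"linear":[0,0,0],"rot":[0,0,0]},
  ],
)

```text
t: 16.8
tcp_pos: [0.4849, -0.0827, 0.0341]
ee_rot: [0.0, 0.707, 0.707, -0.0]
ft_force: [-0.4, -1.0, -0.6]
width: 0.315
finger_force: 30.0
```

```bash
cat > chk.py <<'E'
from h import *
import sys
t=sys.argv[1]
for c in ['wrist','scene','side']: snap(c,c[0]+t)
s=arm.read_state(); print(s['tcp_pos'],s['ft_force'],s['width'],s['finger_force'])
for f in ['w'+t,'s'+t]:
    P,I,ok=cloud(f); x,y,z=P[...,0],P[...,1],P[...,2]
    m=ok&(abs(x-.485)<.007)&(z>.0575)&(z<.068)&(y>-.04)&(y<.06); Q=P[m]
    if len(Q)>3: print(f,'leg beyond post: y',Q[:,1].min().round(4),Q[:,1].max().round(4),'x',np.median(Q[:,0]).round(4),len(Q))
    m=ok&(x>.455)&(x<.477)&(z>.058)&(z<.068)&(y>-.09)&(y<.02); Q=P[m]
    for a in np.arange(-.085,.0,.006):
        k=(Q[:,1]>a)&(Q[:,1]<=a+.006)
        if k.sum()>2: print('  bow y',a.round(3),k.sum(),'x',Q[k,0].min().round(4),Q[k,0].max().round(4))
bar('s'+t);bar('d'+t) if t=='' else None
E
sed -i '$d' chk.py; python3 chk.py 8
```

```text
[ 0.48484513 -0.08256859  0.0341037 ] [-0.26775959 -0.16137659 -0.60380477] 0.31941557291201 29.987635016441345
w8 leg beyond post: y -0.04 0.0048 x 0.4853 1197
  bow y -0.079 71 x 0.4627 0.4709
  bow y -0.073 91 x 0.4636 0.4769
  bow y -0.067 121 x 0.47 0.4763
  bow y -0.061 124 x 0.4686 0.4744
  bow y -0.055 132 x 0.4682 0.4768
  bow y -0.049 130 x 0.4688 0.4742
  bow y -0.043 143 x 0.4694 0.4767
  bow y -0.037 88 x 0.4725 0.4769
  bow y -0.031 89 x 0.4719 0.477
  bow y -0.025 179 x 0.4674 0.4769
  bow y -0.019 160 x 0.4651 0.4729
  bow y -0.049 3 x 0.4691 0.4701
  bow y -0.025 9 x 0.4691 0.4758
  bow y -0.019 6 x 0.4659 0.4695
```

The clip is seated. The tip is 57 mm past the post centre line, the bow bulge sits round the post at its relaxed width, and forces are near zero. I'll release and retreat.

>>> apply_moves(
  gripper=-1,
  steps=[
    {"linear":[0,0,0],"rot":[0,0,0]},
    {"linear":[0,0,0],"rot":[0,0,0]},
    {"linear":[0,0,0],"rot":[0,0,0]},
    {"linear":[0,0,0],"rot":[0,0,0]},
    {"linear":[0,0,0],"rot":[0,0,0]},
    {"linear":[0,0,0],"rot":[0,0,0]},
    {"linear":[0,0,0],"rot":[0,0,0]},
    {"linear":[0,0,0],"rot":[0,0,0]},
  ],
)

```text
t: 17.75
tcp_pos: [0.4848, -0.0825, 0.0341]
ee_rot: [0.0, 0.707, 0.707, 0.0]
ft_force: [0.7, -0.0, -0.5]
width: 0.948
finger_force: 0.0
```

>>> apply_moves(
  steps=[
    {"linear":[0,0,0],"rot":[0,0,0]},
    {"linear":[0,0,-0.1],"rot":[0,0,0]},
    {"linear":[0,0,-0.3],"rot":[0,0,0]},
    {"linear":[0,0,-0.5],"rot":[0,0,0]},
    {"linear":[0,0,-0.5],"rot":[0,0,0]},
    {"linear":[0,0,-0.3],"rot":[0,0,0]},
    {"linear":[0,0,0],"rot":[0,0,0]},
    {"linear":[0,0,0],"rot":[0,0,0]},
  ],
)

```text
t: 18.55
tcp_pos: [0.4849, -0.0826, 0.1619]
ee_rot: [0.001, 0.707, 0.707, 0.0]
ft_force: [0.3, -0.7, 0.1]
width: 0.998
finger_force: 0.0
```

```bash
python3 chk.py 9; python3 -c "
from h import *
bar('s9'); bar('s5')"
```

```text
[ 0.48410935 -0.08239691  0.16057426] [ 0.42892803  1.00852337 -0.40623185] 0.9987738559746783 0.0
w9 leg beyond post: y -0.04 0.0045 x 0.4844 339
  bow y -0.085 7 x 0.4723 0.4741
  bow y -0.073 39 x 0.4715 0.4767
  bow y -0.067 40 x 0.4698 0.4757
  bow y -0.061 43 x 0.469 0.4741
  bow y -0.055 44 x 0.4683 0.4768
  bow y -0.049 44 x 0.4683 0.4736
  bow y -0.043 46 x 0.4694 0.4769
  bow y -0.037 28 x 0.472 0.477
  bow y -0.031 35 x 0.4715 0.4763
  bow y -0.025 59 x 0.4659 0.4763
  bow y -0.019 45 x 0.4643 0.4708
s9 leg beyond post: y -0.0364 0.0072 x 0.4839 22
  bow y -0.085 6 x 0.4712 0.4764
  bow y -0.079 5 x 0.472 0.4735
  bow y -0.067 7 x 0.4704 0.4743
  bow y -0.061 5 x 0.4693 0.4769
  bow y -0.055 8 x 0.4689 0.4765
  bow y -0.049 5 x 0.469 0.4741
  bow y -0.043 4 x 0.4709 0.4764
  bow y -0.037 3 x 0.473 0.4762
  bow y -0.031 4 x 0.4728 0.4768
  bow y -0.025 8 x 0.4688 0.4746
  bow y -0.019 7 x 0.4658 0.4703
s9 bar slope -0.001 z med 0.0551 182
finger low []
s5 bar slope 0.004 z med 0.0564 185
finger low [0.051 0.059 0.06  0.06  0.06  0.061]
```

The clip is still seated and the bar is level, with the gripper clear. I'll hand in.

```bash
python3 -c "
from h import *
print(arm.finish_job())"
```

```text
the job is handed in; nothing more can be done
None
```

I handed the job in at about 19 s: the bar is down on its stop, the R-clip is through the post with its bow sprung back, and the gripper is clear; I never moved near the timer, marker or jar but didn't re-measure them, and the hand-in returned no verdict.

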